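# Load the slide dryer from the drip stand

## Robot

A 7-joint arm with a two-finger parallel gripper is mounted at the origin on the work surface. World frame = base frame: x ahead of the robot, y to its left, z up, the work surface at z = 0. Lengths are in m, angles in rad, forces in N, time in s.
With the tool pointing down it reaches from about 0.4 to 0.85 m from the base axis. Payload 10.4 kg.
Tool frame: the origin (TCP) lies at the very end of the fingers, on their centre line; the grasp point (between the pads) lies grasp_offset behind it (grasp_offset is the distance from the TCP to the grasp point, in m); z points along the fingers, x is the direction in which the jaws open and shut, and the axes are right-handed (so a half turn about z gives the same grasp; the last joint's range is limited). The gripper opens to 87 mm and grips with 3 to 60 N. Pads are 19 mm wide; open, the fingers measure 117 mm over their backs; the gripper's body (75 mm by 190 mm) begins 51 mm behind the grasp point.
Start: joints at [-1.144, 0.332, -0.065, 1.46, 0.022, 1.35, -0.088], TCP at [0.272, 0.563, 0.223] pointing down, gripper open.
Joint ranges: [-2.6, 2.6], [-0.5, 2.12], [-1.47, 1.34], [0.16, 2.42], [-1.27, 4.41], [0.06, 2.06], [-2.6, 2.6]. Speed limits (rad/s): [2.22, 2.22, 2.79, 2.79, 3.14, 3.14, 3.14].

## Interface

Orientations are given as a unit quaternion [x, y, z, w].
In Python, from plant import * gives the robot as it stands.
- The arm moves only by the tool move_arm, never from a script. Its argument "series" is a list of rows, each an object with "fingers": the opening, from -1 (shut) to 1 (fully open); "xyz": the shift along the world's x, y, z in units of 50 mm (1.0 is 50 mm), a list of three; "twist": the turn about the world's z in degrees. A call has 1 to 12 rows; each row is the pose to reach, as a shift and turn from the pose commanded when the call began; what a row does not reach only later rows make up. A row lasts 1/10 s, in which the tool goes at most 50 mm and 8.59 degrees, less where a joint would pass 70% of its speed; a pose out of reach is approached as far as the arm can. A call with a gripper value outside its range is refused whole. The fingers move at their own pace and stop on an object; "force" is the grip in N (left out, the last holds). Time passes only in rows, so rows that repeat a pose let the fingers close. It gives the time, the measured TCP pose, the force and the opening at its end, in the units of the state.
- get_state(): the state, without advancing time (a new reading comes with each control period).
- camera(name): name is "scene" or "top" or "wrist"; returns a dict with "pixels" (384x512x3 uint8, red, green, blue), "z_map" (384x512 float32, m along the optical axis (not along the pixel's ray), 0 where there is no reading), "fx", "fy", "cx", "cy" (pixels), "dist" ([k1, k2, p1, p2, k3] as OpenCV has them; the pictures are not rectified), "eye" and "rotation" of the camera in the world. Camera axes: x right, y down, z forward; pixel columns grow to the right and rows downward; lengths in m; the calibration is good to about 2 mm. A picture is of the moment at which its call begins.
- sign_off(): hands the job in, once; it reports no verdict.
The state is a dict: "clock": time; "joint_positions": joint angles; "qvel": joint speeds; "joint_torque": joint torques, N m; "eef_pos": TCP position; "eef_rot": TCP orientation; "ft_force": force on the tool from outside, world axes, zero at the start; "moment": the same for the moment, N m; "opening": finger opening in m.
Only numpy, scipy, OpenCV 4.12 (cv2) and the standard library are available. Lean on these libraries where they do the work, as an engineer would, in place of code of your own. Each camera call takes 0.05 s, during which the arm holds its last target. There are 200 camera calls.

## Task

Lift the blue-handled slide rack up and off the prongs of the drip stand and stand it fully down in the well of the slide dryer, upright, lowering it without dropping it, and leave it there. Also swing the dryer's red air lever until its arm lies along the green mark on the dial; it may lie over the well at first, so it is best swung before loading. Leave the white-handled rack hanging and do not shift or knock over the other things on the bench.

Things in the scene. Friction and masses are not known exactly. Their poses are not given: they have to be found in the camera images.
- hooks (a point): Midway between the hooks, 172 mm above the stand's origin. Each hook is 2 level prongs (7 mm thick, 9 mm either side of its middle) from the bar to stand x = -21 mm, tips turned up 14 mm. Racks hang at x = 0, axes as the stand's, underside 70 mm over the table. Lift one by 16 to 30 mm (23 is best), then draw it along the stand's -x; after 75 mm it is clear all round.
- blue_rack_window (a point): Centre of the window in the blue handle plate, 86 mm above the rack's underside: 32 mm wide (y), 40 mm high (66 to 106 mm above the underside). The two prongs of a hook pass through it along x and bear against its top edge. Axes as the rack's.
- blue_rack: Slide rack to move, hanging at the start: steel body with glass slides (as a solid block 64 mm along its x, 90 along y, 45 high); from its middle a flat blue handle plate rises across y (8 mm thick in x, 44 wide in y, 40 to 112 mm above the underside), and on that a grip tab. Symmetrical under a half turn. 0.18 to 0.35 kg. Origin: centre of its underside.
- blue_rack_grip (a point): Point inside the blue grip tab, 138 mm above the rack's underside. The tab is 28 mm wide in y, 12 mm thick in x, from 112 to 156 mm above the underside. Best gripped here from above, fingers closing along the rack's y, so that they pass beside the prongs. Axes as the rack's.
- white_rack: The same rack with a white handle, hanging on the stand's other hook; leave it. Origin: centre of its underside.
- stand: Drip stand, fixed. White base 130 x 280 mm, 12 mm thick, from x = -20 to +110 mm; steel post 18 mm thick, 181 mm high at x = +75; on it a cross bar along y, 12 mm thick, 170 long, at height 172, with two hooks at y = +70 and -70 mm. Origin: on the table, midway between the two hanging racks; its x points from the hooks' tips towards the post, z up.
- dryer: Slide dryer, fixed: white housing 160 mm (x) by 270 mm (y), 70 mm high; in its top at y = +68 mm a well 76 mm (x) by 102 mm (y), 35 mm deep, which takes a rack with its y along the dryer's y, either way round, 6 mm free on each side; the lever and its dial are on the rest of the top. Origin: centre of the underside, on the table.
- well_floor (a point): Centre of the well's floor (35 mm above the table, 35 mm below the rim); a loaded rack's origin comes here. Axes as the dryer's.
- lever (a joint): Angle of the air lever about an upright axis, rad, -1.65 to 1.5; stays where left (1.2 N at the knob moves it). At 0 the arm points along the dryer's -x; positive is anticlockwise from above, away from the well. Below about -0.9 it may block the well. It starts between -1.5 and -0.65; wanted: yaw of mark less yaw of dryer, -0.25 to 1.1.
- lever_knob (a point): Top centre of the lever's upright red knob (20 mm thick, from 85 to 125 mm above the table), 100 mm from the pivot; it can be pushed from the side with closed fingers. The arm below it is a red bar 14 mm wide, its top 93 mm above the table. Its x axis points along the arm from knob to pivot.
- lever_pivot (a point): Pivot of the lever, 73 mm above the table. At lever angle a the arm runs from here in the direction (dryer yaw + a + pi). Its axes turn with the lever.
- mark: Green strip on the grey dial, 40 x 18 mm, from 21 to 61 mm out from the pivot; does not move in a run. Origin on the pivot's axis, on the housing; the strip lies along its own -x.
- amber_bottle: Bystander: amber bottle, 60 mm thick, 160 mm high, between stand and dryer. Origin: centre of its underside.
- jar: Bystander: jar with yellow cap, 64 mm thick, 62 mm high, in front of the stand; the rack passes above it as it comes off. Origin: centre of its underside.
- beaker: Bystander: glass beaker, 80 mm wide, 100 mm high. Origin: centre of its underside.
- calculator: Bystander: black desk calculator, 190 x 140 x 26 mm. Origin: centre of its underside.
- petri_dishes: Bystander: stack of three clear dishes, 90 mm wide, 42 mm high. Origin: centre of its underside.
Mind the look-alikes: they are no part of the job. Leave any purple look-alike of the blue_rack alone.

How it is judged:
On the way:
1. the blue rack is lifted clear of the prongs (horizontal distance between blue_rack and stand above 0.085 m and height (world z) of blue_rack above 0.075 m), for 0.2 s.
At the end, for the whole second after the job is handed in: Blue rack at rest in the well, upright within 0.08 rad, within 6 mm of the floor and 14 mm of its centre; lever at rest within 0.1 rad of the green mark; white rack hanging within 20 mm of where it was, the other bystanders within 30 mm of where they were (horizontal distance between blue_rack and well_floor below 0.014 m and z of blue_rack in the frame of well_floor below 0.006 m and angle between blue_rack's own z axis and vertical below 0.08 rad and angle between the y axis of blue_rack and the y axis of dryer, either way round below 0.2 rad and linear speed of blue_rack below 0.02 m/s and angle between the x axis of lever_knob and the x axis of mark, either way round below 0.1 rad and velocity of joint lever between -0.05 and 0.05 rad/s and distance of white_rack from where it was at the start of the episode below 0.02 m and distance of each of amber_bottle, jar, beaker, calculator, petri_dishes from where it was at the start of the episode below 0.03 m); the robot touches nothing.
It fails at once if the blue rack is dropped: it moves faster than 0.6 m/s while the fingers do not hold it (linear speed of blue_rack above 0.6 m/s and contact force between the fingers and blue_rack below 0.05 N).
It fails at once if the white rack is moved by more than 40 mm from where it hung (distance of white_rack from where it was at the start of the episode above 0.04 m).
It fails at once if a bystander is shifted by more than 40 mm or knocked over (distance of any of amber_bottle, jar, beaker, calculator, petri_dishes from where it was at the start of the episode above 0.04 m or angle between any of amber_bottle, jar, beaker, calculator, petri_dishes's own z axis and vertical above 0.5 rad).
It also fails if it takes over 72 s, if anything falls off the work surface, if the arm or the gripper's body presses on something with over 40 N, if the wrist force passes 120 N, or if a joint passes its speed limit or range.

## Working session

There is one attempt and no reset: what is moved stays moved. The work goes in short steps, Python scripts to look and compute and a tool call to move; the robot and the scene stay as the last step left them, time stands still between calls to the robot, and variables do not carry over. Pictures are saved under pics/ and viewed, about 8 in all and at most 12, crops included, and the job is handed in when it is done.

Besides the shell and the picture viewer there is one more tool, called after "Call:" as name([rows], argument=value, ...), one row to a line, values as JSON. move_arm: Moves the arm, as the interface text tells. Its arguments: {"type":"object","properties":{"series":{"type":"array"},"force":{"type":"number"}},"required":["series"]}

```bash
ls; mkdir -p pics
cat > h.py <<'E'
from plant import *
import numpy as np, cv2
def shot(n):
    c=camera(n); np.savez(''+n+'.npz',**{k:np.array(v) for k,v in c.items()}); return c
def load(n): return dict(np.load(''+n+'.npz'))
def cloud(c):
    K=np.array([[c['fx'],0,c['cx']],[0,c['fy'],c['cy']],[0,0,1]],float)
    h,w=c['z_map'].shape; u,v=np.meshgrid(np.arange(w),np.arange(h))
    p=cv2.undistortPoints(np.stack([u,v],-1).reshape(-1,1,2).astype(np.float64),K,np.array(c['dist'],float)).reshape(h,w,2)
    z=c['z_map'][...,None]; P=np.concatenate([p*z,z],-1)
    R=np.array(c['rotation'])
    if R.shape!=(3,3):
        from scipy.spatial.transform import Rotation as Ro; R=Ro.from_quat(R).as_matrix()
    W=P@R.T+np.array(c['eye']); W[c['z_map']<=0]=np.nan
    return W
E
python3 - <<'E'
from h import *
s=get_state(); print({k:np.round(v,3) for k,v in s.items()})
for n in ("scene","top"):
    c=shot(n); print(n,np.round(c['eye'],3),np.array(c['rotation']).round(3).tolist())
    cv2.imwrite(f'pics/{n}.png',cv2.resize(c['pixels'][...,::-1],(768,576)))
E
```

```text
pics
{'clock': np.float64(0.0), 'joint_positions': array([-1.144,  0.333, -0.065,  1.461,  0.022,  1.35 , -0.089]), 'qvel': array([ 0.   ,  0.   , -0.001,  0.001, -0.002,  0.   , -0.   ]), 'joint_torque': array([ 0.0000e+00, -6.2327e+01,  2.5000e-02, -3.8989e+01, -6.1000e-02,
        4.0000e-02,  0.0000e+00]), 'eef_pos': array([0.272, 0.562, 0.222]), 'eef_rot': array([ 0.847,  0.532, -0.001,  0.   ]), 'ft_force': array([-0.549, -0.044, -0.105]), 'moment': array([ 0.017, -0.016,  0.017]), 'opening': np.float64(0.087)}
scene [1.423 0.367 1.194] [0.488, 0.791, -0.308, -0.204]
top [ 0.403 -0.065  1.384] [0.709, -0.704, 0.036, -0.037]
```

View pics/top.png

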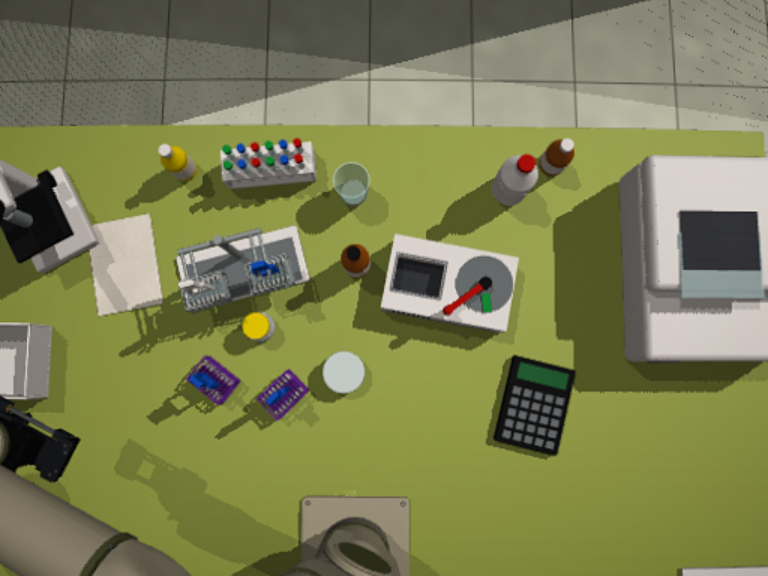

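View pics/scene.png

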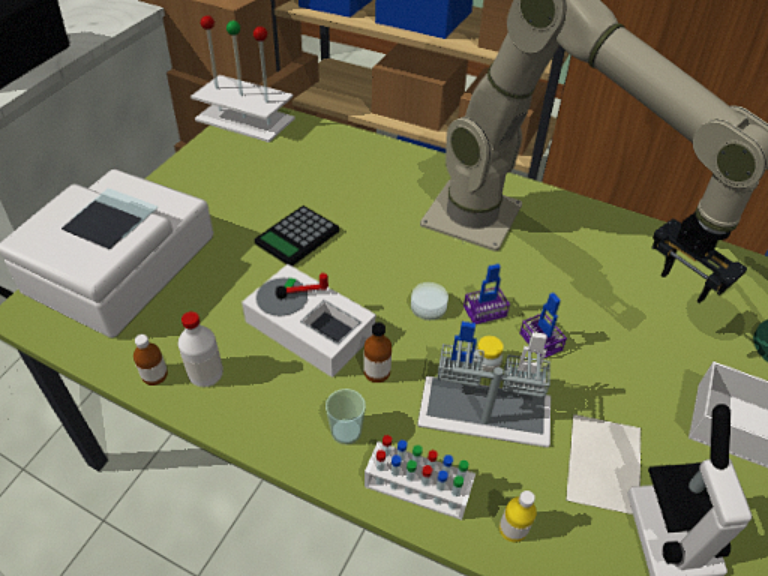

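The top view (768-wide) shows the blue rack at (265,268), the white one at (200,288), the dryer at (450,283) with its well at (418,277), the red lever from pivot (485,284) to knob (447,310), and the green mark at (487,301). The yellow-cap jar is at (257,327), the amber bottle at (355,260) and the purple look-alikes at (213,380) and (283,394).

Run:
```python
from h import *
R=np.degrees
for n in ("top","scene"):
    c=load(n); W=cloud(c); hsv=cv2.cvtColor(c['pixels'],cv2.COLOR_RGB2HSV).astype(int); H,S,V=[hsv[...,i] for i in range(3)]
    X,Y,Z=[W[...,i] for i in range(3)]
    box=(X>.3)&(X<.8)&(Y>-.45)&(Y<.5)
    def rep(name,m):
        p=W[m]; 
        if len(p)<4: print(name,len(p)); return
        r=cv2.minAreaRect((p[:,:2]*1000).astype(np.float32))
        print(n,name,len(p),'med',np.median(p,0).round(4),'rect',np.round(r[0],1),np.round(r[1],1),round(r[2],1),'z',np.percentile(p[:,2],[2,98]).round(3))
    blue=box&(H>100)&(H<125)&(S>140)&(V>60)
    rep('bluetab',blue&(Z>.19)&(X>.45)); rep('blueall',blue&(Z>.12)&(X>.45))
    rep('bluetop',blue&(Z>.215)&(X>.45))
    red=box&((H<6)|(H>174))&(S>160)&(Y<-.05)&(X<.62)
    rep('red',red&(Z>.06)&(Z<.14)); rep('knobtop',red&(Z>.115)&(Z<.135)); rep('arm',red&(Z>.08)&(Z<.105))
    rep('green',box&(H>50)&(H<85)&(S>120)&(Z>.06)&(Z<.1)&(Y<-.1))
    rep('dryertop',box&(Z>.062)&(Z<.08)&(Y<0)&(Y>-.4)&(X>.4)&(X<.66))
    rep('wellfloor',box&(Z>.028)&(Z<.045)&(Y<0)&(Y>-.3)&(X>.45)&(X<.62)&(V<110)&(S<80))
    rep('bar',box&(Z>.165)&(Z<.19)&(Y>.05)&(Y<.4)&(X>.45)&(S<60))
    rep('white tab',box&(Z>.19)&(Z<.24)&(Y>.15)&(Y<.4)&(X>.45)&(S<60))
    rep('base',box&(Z>.007)&(Z<.02)&(Y>.05)&(Y<.4)&(X>.5)&(S<60))
    rep('yellow',box&(H>20)&(H<33)&(S>180)&(Z>.05)&(Z<.08)&(Y>0))
    rep('amber',box&(Z>.13)&(Z<.17)&(Y>-.06)&(Y<.1)&(X>.5))
```

```text
top bluetab 56 med [0.5825 0.1785 0.2247] rect [583.3 180.6] [12.4 27.8] 14.9 z [0.192 0.23 ]
top blueall 104 med [0.584  0.1752 0.1933] rect [583.6 179.4] [12.4 40.9] 14.9 z [0.125 0.229]
top bluetop 40 med [0.5841 0.1782 0.2257] rect [584.1 179.9] [11.2 25.9] 16.1 z [0.217 0.23 ]
top red 131 med [ 0.5354 -0.2236  0.0938] rect [ 535.1 -221. ] [15.8 99.7] 37.1 z [0.075 0.128]
top knobtop 30 med [ 0.5104 -0.1891  0.1252] rect [ 511.2 -188.3] [16.  17.3] 64.6 z [0.118 0.129]
top arm 97 med [ 0.542  -0.233   0.0931] rect [ 541.1 -230.2] [13.1 77.6] 35.8 z [0.088 0.098]
top green 72 med [ 0.5283 -0.2737  0.0741] rect [ 529.6 -273.8] [36.1 19.5] 5.6 z [0.069 0.078]
top dryertop 3236 med [ 0.5661 -0.2204  0.0707] rect [ 578.6 -167.9] [332.1 161.6] 79.4 z [0.065 0.077]
top wellfloor 687 med [ 0.5834 -0.1332  0.0364] rect [ 559.1 -155. ] [311.8 120. ] 79.9 z [0.03  0.043]
top bar 478 med [0.6211 0.2866 0.177 ] rect [591.9 259.6] [105.4 176.7] 15.5 z [0.17  0.189]
top white tab 106 med [0.5475 0.3054 0.2126] rect [557.7 255.8] [133.5 125.8] 50.6 z [0.19  0.231]
top base 1604 med [0.6303 0.255
[... 926 characters left out ...]
.093]
scene dryertop 2073 med [ 0.5811 -0.2069  0.07  ] rect [ 582.4 -162.6] [344.3 166.6] 80.2 z [0.064 0.076]
scene wellfloor 354 med [ 0.5758 -0.1334  0.0363] rect [ 571.9 -119.9] [124.4  77.8] 81.3 z [0.03  0.044]
scene bar 477 med [0.6313 0.2796 0.1757] rect [601.3 260.8] [106.5 180.1] 18.4 z [0.167 0.189]
scene white tab 129 med [0.5552 0.3139 0.2129] rect [569.5 251.2] [121.3 123.4] 57.4 z [0.19  0.228]
scene base 2559 med [0.6199 0.2551 0.0123] rect [590.1 253.9] [180.4 277.8] 15.4 z [0.008 0.018]
scene yellow 177 med [0.4831 0.217  0.0614] rect [482.2 215.8] [55.4 51.5] 23.1 z [0.053 0.067]
scene amber 94 med [0.6271 0.0061 0.1575] rect [622.7   3.8] [29.5 25.7] 41.0 z [0.131 0.164]
```

Call:
move_arm([
  {"fingers": 0,"xyz": [0,0,1],"twist": 0},
  {"fingers": 0,"xyz": [0,0,2],"twist": 0},
  {"fingers": 0,"xyz": [1,-2.2,2],"twist": 0},
  {"fingers": 0,"xyz": [2,-5,2],"twist": 0},
  {"fingers": 0,"xyz": [2.4,-7.5,2],"twist": 0},
  {"fingers": 0,"xyz": [2.4,-7.5,2],"twist": 0},
  {"fingers": 0,"xyz": [3.2,-10,2],"twist": 0},
  {"fingers": 0,"xyz": [4.0,-12.5,2],"twist": 0},
  {"fingers": 0,"xyz": [4.8,-15,2],"twist": 0},
  {"fingers": 0,"xyz": [4.8,-15,2],"twist": 0},
  {"fingers": 0,"xyz": [4.8,-15,2],"twist": 0},
  {"fingers": 0,"xyz": [4.8,-15,2],"twist": 0},
])

```text
clock: 1.3
eef_pos: [0.4264, 0.0858, 0.3225]
eef_rot: [0.847, 0.532, 0.0, -0.0]
ft_force: [1.0, 0.5, 0.0]
opening: 0.0434
```

Call:
move_arm([
  {"fingers": 0,"xyz": [0,0,0],"twist": 0},
  {"fingers": 0,"xyz": [0,0,0],"twist": 0},
])

```text
clock: 1.5
eef_pos: [0.4264, 0.0871, 0.3225]
eef_rot: [0.848, 0.531, 0.0, -0.0]
ft_force: [-0.9, 1.6, -0.2]
opening: 0.0436
```

Call:
move_arm([
  {"fingers": 0,"xyz": [1.74,-5.5,0],"twist": 0},
  {"fingers": 0,"xyz": [1.74,-5.5,0],"twist": 0},
  {"fingers": 0,"xyz": [1.74,-5.5,0],"twist": 0},
  {"fingers": 0,"xyz": [1.74,-5.5,0],"twist": 0},
  {"fingers": 0,"xyz": [1.74,-5.5,0],"twist": 0},
  {"fingers": 0,"xyz": [1.74,-5.5,0],"twist": 0},
  {"fingers": 0,"xyz": [1.74,-5.5,0],"twist": 0},
  {"fingers": 0,"xyz": [1.74,-5.5,0],"twist": 0},
  {"fingers": 0,"xyz": [1.74,-5.5,0],"twist": 0},
  {"fingers": 0,"xyz": [1.74,-5.5,0],"twist": 0},
])

```text
clock: 2.5
eef_pos: [0.5137, -0.1851, 0.3226]
eef_rot: [0.846, 0.533, 0.0, -0.0]
ft_force: [0.8, -0.3, -0.5]
opening: 0.044
```

Run:
```python
from h import *
print(grasp_offset if 'grasp_offset' in globals() else 'none', get_state()['eef_pos'].round(4) if hasattr(get_state()['eef_pos'],'round') else get_state()['eef_pos'])
c=shot('wrist'); print(np.round(c['eye'],3))
cv2.imwrite('pics/w1.png',c['pixels'][...,::-1])
```

```text
0.0187 [ 0.5137 -0.1851  0.3226]
[ 0.442 -0.149  0.486]
```

View pics/w1.png

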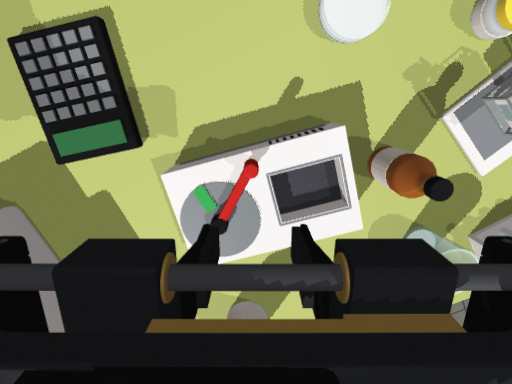

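The wrist view shows the knob at (250,168), the pivot near (220,222), the green mark at (206,199), and the well with corners around (268,178)–(350,200). The well is unobstructed.

```bash
cat > m.py <<'E'
from h import *
def rect(p): 
    r=cv2.minAreaRect((p[:,:2]*1000).astype(np.float32)); return np.round(r[0],1),np.round(r[1],1),round(r[2],1)
def meas(c):
    W=cloud(c); hsv=cv2.cvtColor(c['pixels'],cv2.COLOR_RGB2HSV).astype(int); H,S,V=[hsv[...,i] for i in range(3)]
    X,Y,Z=[W[...,i] for i in range(3)]
    b=(X>.45)&(X<.7)&(Y>-.35)&(Y<-.03)
    red=b&((H<6)|(H>174))&(S>150)
    def rep(n,m):
        m=m.astype(np.uint8); k,l,s,_=cv2.connectedComponentsWithStats(m)
        if k<2: print(n,'none');return
        p=W[l==1+np.argmax(s[1:,4])]; print(n,len(p),'mean',p.mean(0).round(4),*rect(p))
    rep('knob',red&(Z>.119)&(Z<.132)); rep('arm',red&(Z>.086)&(Z<.1))
    rep('green',b&(H>50)&(H<85)&(S>120)&(Z>.066)&(Z<.082))
    rep('top',b&(Z>.062)&(Z<.08))
    rep('well',b&(Z<.058)&(Z>.02)&(X>.5)&(Y>-.21)&(Y<-.07)&(S<90))
    rep('dial',b&(Z>.062)&(Z<.08)&(S<60)&(V<170)&(Y<-.18))
E
python3 -c "
from m import *
meas(load('wrist')); meas(load('top'))"
```

```text
knob 180 mean [ 0.5131 -0.1892  0.1257] [ 513.2 -189.7] [17.2 18.7] 18.3
arm 475 mean [ 0.5445 -0.2314  0.0943] [ 544.3 -230.3] [13.9 75.2] 35.8
green 306 mean [ 0.5322 -0.2732  0.0753] [ 532.4 -273.4] [38.8 17.6] 5.5
top 13182 mean [ 0.5665 -0.1979  0.0719] [ 577.2 -197.8] [271.2 160.9] 79.5
well 3083 mean [ 0.5969 -0.1299  0.0389] [ 593.3 -131.5] [103.6  71.2] 80.5
dial 1665 mean [ 0.5955 -0.2464  0.0734] [ 599.3 -246.9] [ 50.7 113.9] 36.2
knob 30 mean [ 0.5103 -0.1883  0.1248] [ 511.4 -188.9] [15. 18.] 45.2
arm 98 mean [ 0.5418 -0.2311  0.093 ] [ 541.1 -230.2] [13.1 77.6] 35.8
green 72 mean [ 0.5293 -0.2739  0.0738] [ 529.6 -273.8] [36.1 19.5] 5.6
top 3289 mean [ 0.5707 -0.21    0.0708] [ 573.1 -197.7] [271.5 161.6] 79.4
well 727 mean [ 0.5887 -0.1315  0.0369] [ 587.5 -130.7] [102.4  73.7] 79.3
dial 933 mean [ 0.5744 -0.2716  0.0719] [ 569.8 -269.5] [122.3 120. ] 69.7
```

Call:
move_arm([
  {"fingers": 0,"xyz": [-0.02,-0.08,-1],"twist": 0},
  {"fingers": 0,"xyz": [-0.02,-0.08,-2],"twist": 0},
  {"fingers": 0,"xyz": [-0.02,-0.08,-3],"twist": 0},
  {"fingers": 0,"xyz": [-0.02,-0.08,-3.7],"twist": 0},
  {"fingers": 0,"xyz": [-0.02,-0.08,-4.2],"twist": 0},
  {"fingers": 0,"xyz": [-0.02,-0.08,-4.45],"twist": 0},
  {"fingers": 0,"xyz": [-0.02,-0.08,-4.45],"twist": 0},
  {"fingers": -1,"xyz": [-0.02,-0.08,-4.45],"twist": 0},
  {"fingers": -1,"xyz": [-0.02,-0.08,-4.45],"twist": 0},
  {"fingers": -1,"xyz": [-0.02,-0.08,-4.45],"twist": 0},
  {"fingers": -1,"xyz": [-0.02,-0.08,-4.45],"twist": 0},
  {"fingers": -1,"xyz": [-0.02,-0.08,-4.45],"twist": 0},
], force=6)

```text
clock: 3.75
eef_pos: [0.5129, -0.1911, 0.1008]
eef_rot: [0.847, 0.532, 0.001, 0.0]
ft_force: [-0.2, 1.4, 4.9]
opening: 0.0199
```

Call:
move_arm([
  {"fingers": -1,"xyz": [-0.18,-0.14,0],"twist": 0},
  {"fingers": -1,"xyz": [-0.36,-0.31,0],"twist": 0},
  {"fingers": -1,"xyz": [-0.52,-0.52,0],"twist": 0},
  {"fingers": -1,"xyz": [-0.64,-0.74,0],"twist": 0},
  {"fingers": -1,"xyz": [-0.74,-0.98,0],"twist": 0},
  {"fingers": -1,"xyz": [-0.8,-1.24,0],"twist": 0},
  {"fingers": -1,"xyz": [-0.82,-1.5,0],"twist": 0},
  {"fingers": -1,"xyz": [-0.82,-1.77,0],"twist": 0},
  {"fingers": -1,"xyz": [-0.82,-1.77,0],"twist": 0},
  {"fingers": -1,"xyz": [-0.82,-1.77,0],"twist": 0},
])

```text
clock: 4.75
eef_pos: [0.4702, -0.281, 0.0998]
eef_rot: [0.848, 0.531, -0.001, 0.0]
ft_force: [-3.5, -3.6, 1.1]
opening: 0.0199
```

Call:
move_arm([
  {"fingers": 0,"xyz": [0,0,0],"twist": 0},
  {"fingers": 0,"xyz": [0,0,0],"twist": 0},
  {"fingers": 0,"xyz": [0,0,0],"twist": 0},
  {"fingers": 0,"xyz": [0,0,0.5],"twist": 0},
  {"fingers": 0,"xyz": [0,0,1.5],"twist": 0},
  {"fingers": 0,"xyz": [0,0,2.5],"twist": 0},
  {"fingers": 0,"xyz": [0,0,3.5],"twist": 0},
  {"fingers": 0,"xyz": [0,0,4.5],"twist": 0},
  {"fingers": 0,"xyz": [0,0,5.2],"twist": 8},
  {"fingers": 0,"xyz": [0,0.5,5.2],"twist": 16},
  {"fingers": 0,"xyz": [0,1,5.2],"twist": 24},
])

```text
clock: 5.85
eef_pos: [0.4716, -0.2294, 0.3612]
eef_rot: [0.716, 0.698, 0.001, 0.001]
ft_force: [-0.2, -0.1, -0.4]
opening: 0.0438
```

```bash
python3 -c "
from m import *
meas(shot('wrist')); meas(shot('top')); print(get_state()['joint_positions'])"
```

```text
knob 148 mean [ 0.4732 -0.2799  0.1256] [ 473.3 -280.1] [18.4 16.8] 41.7
arm 409 mean [ 0.5246 -0.2747  0.0943] [ 524.2 -275.1] [80.1 13.8] 6.7
green 57 mean [ 0.5312 -0.267   0.0753] [ 532.  -267.1] [37.7  3.9] 5.0
top 9651 mean [ 0.5575 -0.2128  0.0721] [ 577.7 -197.5] [270.8 161.6] 79.4
well 1937 mean [ 0.5955 -0.1238  0.0388] [ 593.5 -129.3] [99.2 71.1] 79.2
dial 2947 mean [ 0.5709 -0.2647  0.0735] [ 571.7 -268.4] [119.2 116.6] 36.5
knob none
arm 2 mean [ 0.5563 -0.2652  0.0908] [ 556.3 -265.2] [2.5 0. ] -154.0
green none
top 1955 mean [ 0.5953 -0.1705  0.0707] [ 576.3 -179.3] [233.7 161.2] 79.5
well 705 mean [ 0.59   -0.13    0.0368] [ 587.5 -130.8] [102.5  73.4] 79.4
dial 481 mean [ 0.5911 -0.2499  0.0721] [ 590.2 -248.9] [ 66.4 105.9] 62.2
[-0.32452636  0.05557627  0.72813734  1.51864333 -0.03892969  1.58120148
  1.95199444]
```

Call:
move_arm([
  {"fingers": 0.4,"xyz": [0.3,1,0],"twist": 8},
  {"fingers": 0.4,"xyz": [0.5,2,0],"twist": 16.5},
  {"fingers": 0.4,"xyz": [0.7,3,0],"twist": 16.5},
  {"fingers": 0.4,"xyz": [0.9,4,0],"twist": 16.5},
  {"fingers": 0.4,"xyz": [1.2,5,0],"twist": 16.5},
  {"fingers": 0.4,"xyz": [1.5,6,0],"twist": 16.5},
  {"fingers": 0.4,"xyz": [1.9,7,0],"twist": 16.5},
  {"fingers": 0.4,"xyz": [2.27,8.19,0],"twist": 16.5},
  {"fingers": 0.4,"xyz": [2.27,8.19,0],"twist": 16.5},
  {"fingers": 0.4,"xyz": [2.27,8.19,0],"twist": 16.5},
  {"fingers": 0.4,"xyz": [2.27,8.19,0],"twist": 16.5},
  {"fingers": 0.4,"xyz": [2.27,8.19,0],"twist": 16.5},
])

```text
clock: 7.15
eef_pos: [0.5851, 0.1781, 0.3604]
eef_rot: [0.612, 0.791, 0.0, 0.0]
ft_force: [0.8, 0.2, 0.6]
opening: 0.0609
```

Run:
```python
from m import *
s=get_state();print(s['eef_pos'],s['eef_rot'],s['joint_positions'])
c=shot('wrist'); cv2.imwrite('pics/w2.png',c['pixels'][...,::-1])
W=cloud(c); hsv=cv2.cvtColor(c['pixels'],cv2.COLOR_RGB2HSV).astype(int); H,S,V=[hsv[...,i] for i in range(3)]
X,Y,Z=[W[...,i] for i in range(3)]
b=(H>100)&(H<125)&(S>140)&(V>50)&(X>.5)&(X<.68)&(Y>.1)&(Y<.26)
for a,d in((.12,.19),(.19,.222),(.222,.24)):
    p=W[b&(Z>a)&(Z<d)]; print(a,len(p),p.mean(0).round(4) if len(p) else '',*(rect(p) if len(p)>5 else ()))
```

```text
[0.58506825 0.17814935 0.36038171] [6.11698521e-01 7.91090933e-01 1.46803645e-05 2.34172619e-04] [-0.68826559  0.27819091  0.41812386  1.27423452 -0.11147053  1.61150524
  1.53609408]
0.12 285 [0.5855 0.1802 0.1585] [584.6 179.7] [13.6 43.6] 16.4
0.19 161 [0.5821 0.179  0.2069] [582.5 179.3] [ 2.2 27.7] 14.4
0.222 288 [0.5865 0.1806 0.2268] [587.2 180.6] [11.2 26.3] 15.2
```

View pics/w2.png

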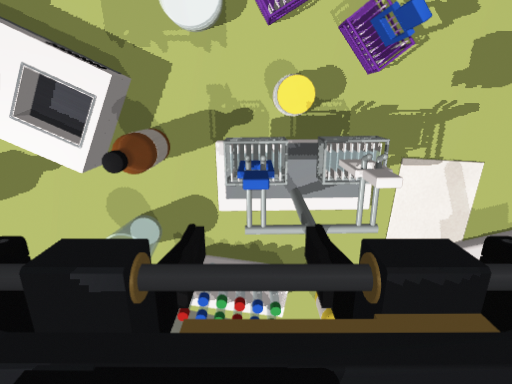

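The wrist view shows the blue tab centred at (256,182), with the fingers parallel to it. The path down and off toward the jar at (295,95) is clear above.

Call:
move_arm([
  {"fingers": 0.4,"xyz": [0.03,0.05,-1],"twist": 0.5},
  {"fingers": 0.4,"xyz": [0.03,0.05,-2],"twist": 0.5},
  {"fingers": 0.4,"xyz": [0.03,0.05,-2.8],"twist": 0.5},
  {"fingers": 0.4,"xyz": [0.03,0.05,-3.2],"twist": 0.5},
  {"fingers": 0.4,"xyz": [0.03,0.05,-3.45],"twist": 0.5},
  {"fingers": 0.4,"xyz": [0.03,0.05,-3.45],"twist": 0.5},
  {"fingers": -1,"xyz": [0.03,0.05,-3.45],"twist": 0.5},
  {"fingers": -1,"xyz": [0.03,0.05,-3.45],"twist": 0.5},
  {"fingers": -1,"xyz": [0.03,0.05,-3.45],"twist": 0.5},
  {"fingers": -1,"xyz": [0.03,0.05,-3.45],"twist": 0.5},
  {"fingers": -1,"xyz": [0.03,0.05,-3.45],"twist": 0.5},
  {"fingers": -1,"xyz": [0.03,0.05,-3.45],"twist": 0.5},
], force=35)

```text
clock: 8.4
eef_pos: [0.5867, 0.1822, 0.188]
eef_rot: [0.607, 0.794, 0.0, 0.0]
ft_force: [-0.6, -0.7, 2.5]
opening: 0.0275
```

Call:
move_arm([
  {"fingers": -1,"xyz": [0,0,0.1],"twist": 0},
  {"fingers": -1,"xyz": [0,0,0.2],"twist": 0},
  {"fingers": -1,"xyz": [0,0,0.3],"twist": 0},
  {"fingers": -1,"xyz": [0,0,0.4],"twist": 0},
  {"fingers": -1,"xyz": [0,0,0.46],"twist": 0},
  {"fingers": -1,"xyz": [0,0,0.46],"twist": 0},
  {"fingers": -1,"xyz": [0,0,0.46],"twist": 0},
])

```text
clock: 9.1
eef_pos: [0.5863, 0.1824, 0.2105]
eef_rot: [0.607, 0.795, -0.0, -0.0]
ft_force: [0.5, -0.1, -1.9]
opening: 0.0278
```

Call:
move_arm([
  {"fingers": -1,"xyz": [-0.2,-0.05,0],"twist": 0},
  {"fingers": -1,"xyz": [-0.4,-0.11,0],"twist": 0},
  {"fingers": -1,"xyz": [-0.6,-0.16,0],"twist": 0},
  {"fingers": -1,"xyz": [-0.8,-0.22,0],"twist": 0},
  {"fingers": -1,"xyz": [-1.0,-0.27,0],"twist": 0},
  {"fingers": -1,"xyz": [-1.2,-0.33,0],"twist": 0},
  {"fingers": -1,"xyz": [-1.4,-0.38,0],"twist": 0},
  {"fingers": -1,"xyz": [-1.6,-0.43,0],"twist": 0},
  {"fingers": -1,"xyz": [-1.74,-0.47,0],"twist": 0},
  {"fingers": -1,"xyz": [-1.74,-0.47,0],"twist": 0},
  {"fingers": -1,"xyz": [-1.74,-0.47,0],"twist": 0},
])

```text
clock: 10.2
eef_pos: [0.4995, 0.159, 0.2107]
eef_rot: [0.607, 0.795, 0.0, 0.0]
ft_force: [0.2, -0.0, -2.2]
opening: 0.0274
```

Call:
move_arm([
  {"fingers": -1,"xyz": [0,0,0.5],"twist": 0},
  {"fingers": -1,"xyz": [0,0,1.2],"twist": 0},
  {"fingers": -1,"xyz": [0,0,1.9],"twist": 0},
  {"fingers": -1,"xyz": [0,-0.3,2.3],"twist": -3},
  {"fingers": -1,"xyz": [0.1,-1,2.3],"twist": -7},
  {"fingers": -1,"xyz": [0.2,-1.8,2.3],"twist": -12},
  {"fingers": -1,"xyz": [0.3,-2.6,2.3],"twist": -17},
  {"fingers": -1,"xyz": [0.5,-3.4,2.3],"twist": -21},
  {"fingers": -1,"xyz": [0.8,-4.2,2.3],"twist": -25.8},
  {"fingers": -1,"xyz": [1.2,-5,2.3],"twist": -25.8},
  {"fingers": -1,"xyz": [1.6,-5.5,2.3],"twist": -25.8},
  {"fingers": -1,"xyz": [1.77,-5.8,2.3],"twist": -25.8},
])

```text
clock: 11.4
eef_pos: [0.5891, -0.1338, 0.325]
eef_rot: [0.77, 0.638, -0.001, 0.001]
ft_force: [-1.0, 0.6, -2.7]
opening: 0.0278
```

Call:
move_arm([
  {"fingers": -1,"xyz": [0,0,0],"twist": 0},
  {"fingers": -1,"xyz": [0,0,0],"twist": 0},
  {"fingers": -1,"xyz": [0,0,0],"twist": 0},
])

```text
clock: 11.7
eef_pos: [0.5879, -0.1299, 0.3256]
eef_rot: [0.769, 0.639, 0.0, -0.0]
ft_force: [0.3, 0.5, -1.6]
opening: 0.0275
```

Run:
```python
from m import *
s=get_state();print(s['eef_pos'],s['eef_rot'],s['ft_force'])
r=s['eef_rot'];print(np.degrees(2*np.arctan2(r[1],r[0])))
c=shot('wrist'); cv2.imwrite('pics/w3.png',c['pixels'][...,::-1])
t=shot('scene'); cv2.imwrite('pics/s3.png',cv2.resize(t['pixels'][100:300,140:340,::-1],(600,600)))
for c in (c,t):
    W=cloud(c);hsv=cv2.cvtColor(c['pixels'],cv2.COLOR_RGB2HSV).astype(int); H,S,V=[hsv[...,i] for i in range(3)]
    X,Y,Z=[W[...,i] for i in range(3)]
    b=(H>100)&(H<125)&(S>140)&(V>50)&(X>.5)&(X<.68)&(Y>-.2)&(Y<-.06)
    for a,d in((.2,.25),(.25,.3),(.3,.34),(.34,.38)):
        p=W[b&(Z>a)&(Z<d)]; print(a,len(p),p.mean(0).round(4) if len(p) else '',*(rect(p) if len(p)>5 else ()))
    p=W[(X>.52)&(X<.66)&(Y>-.2)&(Y<-.06)&(Z>.18)&(Z<.27)&(S<80)]; print('body',len(p),*rect(p),np.percentile(p[:,2],[1,99]))
```

```text
[ 0.58791511 -0.12994582  0.32557572] [ 7.68810735e-01  6.39476317e-01  1.87749082e-04 -2.42255185e-04] [ 0.33395628  0.48975176 -1.62597864]
79.50556614383785
0.2 33 [ 0.5842 -0.1275  0.2492] [ 584.2 -127.9] [41.8  0.4] 79.3
0.25 1091 [ 0.5854 -0.128   0.272 ] [ 587.1 -128.5] [43.7  8. ] 79.5
0.3 868 [ 0.5828 -0.1274  0.3251] [ 584.2 -127.9] [43.3  8.9] 82.0
0.34 1228 [ 0.5821 -0.1273  0.3533] [ 582.7 -126.8] [28.7  5.6] 73.2
body 5852 [ 588.1 -129. ] [90.2 64.6] 79.4 [0.21140196 0.2546357 ]
0.2 1 [ 0.5899 -0.1308  0.2463]
0.25 120 [ 0.5903 -0.1274  0.2705] [ 589.3 -128.1] [46.2 13.6] 79.2
0.3 66 [ 0.5927 -0.1285  0.3207] [ 593.1 -128.5] [15.4 45.6] 1.6
0.34 30 [ 0.5934 -0.1298  0.3503] [ 593.4 -129.2] [22.1  5.6] 70.4
body 543 [ 588.2 -128.9] [95.1 67.8] 82.1 [0.20675953 0.2546887 ]
```

View pics/s3.png

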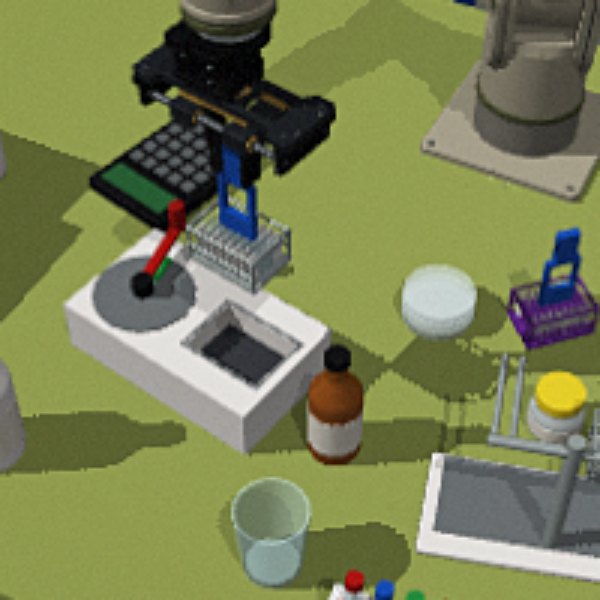

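The crop shows the rack hanging upright in the fingers above the well, with the lever on the green mark. The body rectangle (588,-129), yaw 79.4°, is within 2 mm of the well centre.

Call:
move_arm([
  {"fingers": -1,"xyz": [0.02,-0.04,-0.6],"twist": 0},
  {"fingers": -1,"xyz": [0.02,-0.04,-1.2],"twist": 0},
  {"fingers": -1,"xyz": [0.02,-0.04,-1.8],"twist": 0},
  {"fingers": -1,"xyz": [0.02,-0.04,-2.2],"twist": 0},
  {"fingers": -1,"xyz": [0.02,-0.04,-2.45],"twist": 0},
  {"fingers": -1,"xyz": [0.02,-0.04,-2.6],"twist": 0},
  {"fingers": -1,"xyz": [0.02,-0.04,-2.7],"twist": 0},
  {"fingers": -1,"xyz": [0.02,-0.04,-2.8],"twist": 0},
  {"fingers": -1,"xyz": [0.02,-0.04,-2.9],"twist": 0},
  {"fingers": -1,"xyz": [0.02,-0.04,-2.9],"twist": 0},
])

```text
clock: 12.8
eef_pos: [0.5888, -0.133, 0.1803]
eef_rot: [0.769, 0.639, -0.0, -0.0]
ft_force: [0.0, 0.5, -1.3]
opening: 0.0279
```

Call:
move_arm([
  {"fingers": -1,"xyz": [0,0.02,-0.1],"twist": 0},
  {"fingers": -1,"xyz": [0,0.02,-0.2],"twist": 0},
  {"fingers": -1,"xyz": [0,0.02,-0.3],"twist": 0},
  {"fingers": -1,"xyz": [0,0.02,-0.4],"twist": 0},
  {"fingers": -1,"xyz": [0,0.02,-0.46],"twist": 0},
  {"fingers": -1,"xyz": [0,0.02,-0.5],"twist": 0},
  {"fingers": -1,"xyz": [0,0.02,-0.52],"twist": 0},
  {"fingers": -1,"xyz": [0,0.02,-0.52],"twist": 0},
])

```text
clock: 13.6
eef_pos: [0.5889, -0.1321, 0.1546]
eef_rot: [0.769, 0.639, 0.0, -0.0]
ft_force: [0.1, -0.6, -1.8]
opening: 0.0278
```

Weight is still carried; lowering further by small steps.

Call:
move_arm([
  {"fingers": -1,"xyz": [0,0,-0.02],"twist": 0},
  {"fingers": -1,"xyz": [0,0,-0.04],"twist": 0},
  {"fingers": -1,"xyz": [0,0,-0.05],"twist": 0},
  {"fingers": -1,"xyz": [0,0,-0.05],"twist": 0},
])

```text
clock: 14.0
eef_pos: [0.5893, -0.1324, 0.1532]
eef_rot: [0.769, 0.639, 0.001, 0.0]
ft_force: [-2.3, -0.7, 6.7]
opening: 0.0273
```

Call:
move_arm([
  {"fingers": 0.3,"xyz": [0,0,0],"twist": 0},
  {"fingers": 0.3,"xyz": [0,0,0],"twist": 0},
  {"fingers": 0.3,"xyz": [0,0,0],"twist": 0},
  {"fingers": 0.3,"xyz": [0,0,0.3],"twist": 0},
  {"fingers": 0.3,"xyz": [0,0,0.8],"twist": 0},
  {"fingers": 0.3,"xyz": [0,0,1.6],"twist": 0},
  {"fingers": 0.3,"xyz": [0,0,2.5],"twist": 0},
  {"fingers": 0.3,"xyz": [0,0,3.5],"twist": 0},
  {"fingers": 0.3,"xyz": [0,0,4],"twist": 0},
  {"fingers": 0.3,"xyz": [-1,0,4],"twist": 0},
  {"fingers": 0.3,"xyz": [-2,0,4],"twist": 0},
  {"fingers": 0.3,"xyz": [-2,0,4],"twist": 0},
])

```text
clock: 15.2
eef_pos: [0.4837, -0.1345, 0.3542]
eef_rot: [0.771, 0.637, 0.002, -0.001]
ft_force: [0.3, -0.3, 0.8]
opening: 0.0566
```

Run:
```python
from m import *
old=dict(np.load('scene.npz'))
w=shot('wrist'); t=shot('scene'); p=shot('top'); meas(w)
cv2.imwrite('pics/s4.png',cv2.resize(t['pixels'][100:340,120:440,::-1],(800,600)))
for n,c in (('w',w),('s',t),('t',p)):
    W=cloud(c);hsv=cv2.cvtColor(c['pixels'],cv2.COLOR_RGB2HSV).astype(int); H,S,V=[hsv[...,i] for i in range(3)]
    X,Y,Z=[W[...,i] for i in range(3)]
    b=(H>100)&(H<125)&(S>140)&(V>50)&(X>.5)&(X<.68)&(Y>-.2)&(Y<-.06)
    for a,d in((.09,.14),(.15,.18),(.182,.2)):
        q=W[b&(Z>a)&(Z<d)]; print(n,a,len(q),q.mean(0).round(4) if len(q) else '',*(rect(q) if len(q)>5 else ()))
    q=W[b]; print('zmax',np.percentile(q[:,2],98) if len(q) else 0)
    q=W[(H>20)&(H<33)&(S>180)&(Z>.05)&(Z<.08)&(Y>.1)&(X>.4)&(X<.55)]; print('jar',len(q),rect(q) if len(q)>5 else '')
    q=W[(Z>.13)&(Z<.17)&(Y>-.06)&(Y<.1)&(X>.57)&(X<.67)]; print('amber',len(q),rect(q) if len(q)>5 else '')
```

```text
knob 146 mean [ 0.4731 -0.2788  0.1256] [ 473.6 -279.4] [17.7 15.9] 62.9
arm 486 mean [ 0.5187 -0.2741  0.0941] [ 513.9 -275.3] [99.3 14.5] 4.4
green 115 mean [ 0.5315 -0.2684  0.0753] [ 531.9 -268.8] [38.7  7.6] 6.0
top 7943 mean [ 0.5603 -0.1768  0.0717] [ 580.7 -179.5] [233.3 161.3] 79.5
well 321 mean [ 0.5097 -0.1212  0.0393] [ 508.9 -123.5] [108.6   2.6] 79.5
dial 1299 mean [ 0.5573 -0.2379  0.0735] [ 559.6 -239.1] [116.4  55.4] 25.4
w 0.09 264 [ 0.5871 -0.1295  0.1069] [ 589.1 -130.9] [43.3  8.5] 79.1
w 0.15 202 [ 0.5835 -0.1303  0.1658] [ 583.7 -130.2] [27.   2.2] 80.2
w 0.182 241 [ 0.5866 -0.1307  0.1906] [ 588.1 -130.8] [26.1 11. ] 79.6
zmax 0.19310283391440242
jar 167 (array([476.3, 194.8]), array([17.8, 50. ]), 74.7)
amber 87 (array([611.5,   2.4]), array([ 6.9, 19.8]), 9.4)
s 0.09 81 [ 0.5899 -0.1298  0.1093] [ 589.3 -130.2] [46.5 10.3] 78.9
s 0.15 56 [ 0.5922 -0.1281  0.1647] [ 593.2 -130. ] [15.1 29.9] 10.0
s 0.182 29 [ 0.5907 -0.13    0.1884] [ 589.8 -130.8] [26.3 11. ] 72.9
zmax 0.19151495822557812
jar 191 (array([481.1, 215.9]), array([52. , 57.1]), 89.8)
amber 93 (array([620.9,   3.8]), array([29.5, 25.3]), 25.5)
t 0.09 0 
t 0.15 0 
t 0.182 0 
zmax 0
jar 250 (array([477.8, 216.9]), array([51.5, 57.3]), 1.2)
amber 76 (array([618.8,   4.4]), array([24. , 27.2]), 88.6)
```

View pics/s4.png

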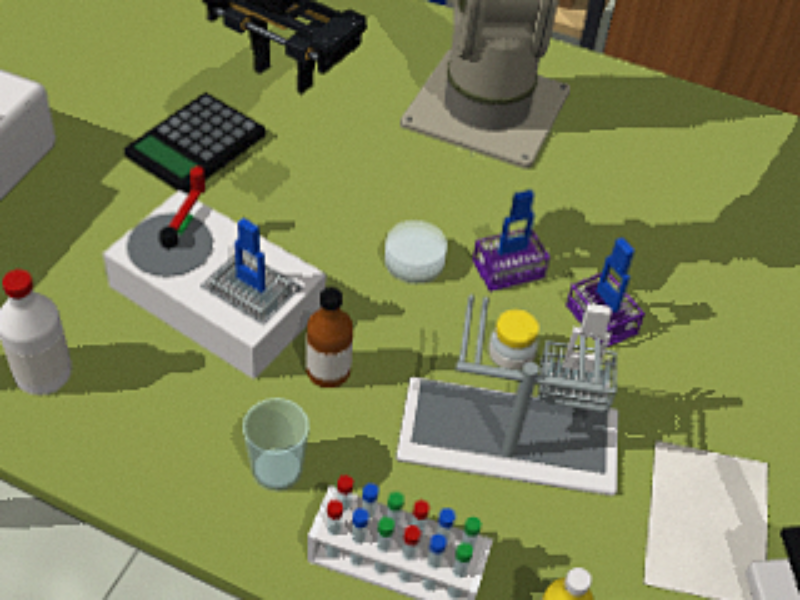

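The rack sits in the well at (250,270), upright and fully down. The lever lies on the mark, the white rack still hangs, and nothing else has moved.

Call:
move_arm([
  {"fingers": 0.3,"xyz": [0,0,0],"twist": 0},
  {"fingers": 0.3,"xyz": [0,0,0],"twist": 0},
])

```text
clock: 15.55
eef_pos: [0.4897, -0.1319, 0.3518]
eef_rot: [0.769, 0.639, -0.001, 0.0]
ft_force: [0.0, 0.0, -0.1]
opening: 0.0567
```

```bash
python3 -c "
from plant import *
print(sign_off())"
```

```text
the job is handed in; nothing more can be done
None
```

I swung the red air lever onto the green mark, then moved the blue rack from its hook into the dryer's well. I handed the job in at about 15.6 s; `sign_off()` gave no verdict.

**Lever:** I gripped the knob and carried it round its arc. My estimates of the arm's yaw in the last two close looks were 6.7° and 4.4°, and the mark reads about 5.5–6°. They differ by about 2°, but both are well inside the 0.1 rad (5.7°) tolerance.

**Blue rack:** I lifted it 22.5 mm, drew it 90 mm off the prongs and lowered it until the floor took its weight (a 6.7 N contact reading). Only then did I release it.
- **Position:** It measures about (0.589, -0.131), within about 2 mm of the well centre.
- **Height:** The tab top is at 0.191–0.193 m, which puts the underside on the 35 mm floor.
- **Angle:** Its yaw is 79–80° against the dryer's 79.5°.

**Other things:** The white rack still hangs and nothing was knocked over. The jar and bottle measured within about 2 mm of their starting places from the fixed cameras. The wrist camera's jar figure was off by about 21 mm; only the edge of the jar's cap was in its view. I checked the white rack, beaker, calculator and dishes only by eye in the final picture.

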